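Tighten a screw eye with a tommy bar

ROBOT

A 6-joint arm with a two-finger parallel gripper is mounted at the origin on a cart in front of the work surface, level with it; the furniture and walls round the work are solid. World frame = base frame: x ahead of the robot, y to its left, z up, the work surface at z = 0. Lengths are in m, angles in rad, forces in N, time in s.
With the tool pointing down it reaches from about 0.375 to 0.975 m from the base axis. Payload 3.8 kg.
Tool frame: the origin (TCP) lies between the finger pads; the fingertips stand 25 mm ahead of it and the grasp point (between the pads) lies 6 mm ahead of it (arm.tcp_to_tips is the distance from the TCP to the fingertips, in m); z points along the fingers, y is the line along which they close (so a half turn about z gives the same grasp; the last joint's range is limited). The gripper opens to 88 mm and grips with 3 to 60 N. Pads are 18 mm wide; open, the fingers measure 123 mm over their backs; the gripper's body (75 mm by 187 mm) begins 45 mm behind the grasp point.
Start: joints at [-1.37, 0.264, 1.604, -0, 1.274, -0.037], TCP at [0.159, -0.656, 0.264] pointing down, gripper open.
Joint ranges: [-2.63, 2.63], [-0.94, 2.18], [0.31, 2.57], [-1.31, 4.45], [0, 2.66], [-2.55, 2.55]. Speed limits (rad/s): [2.57, 2.57, 3.14, 3.14, 3.14, 3.14].

INTERFACE

Orientations are given as a unit quaternion [x, y, z, w].
In Python, from plant import arm, imaging gives the robot as it stands.
- The arm moves only by the tool send_rows, never from a script. Its argument "steps" is text: rows parted by semicolons, each of 7 numbers parted by spaces: the turn, a rotation vector about the tool's x, y, z in rad, then the shift along the tool's x, y, z in m, then the closure, from 0 (fully open) to 1 (shut). In form: wx wy wz x y z hand; .... A call has exactly 8 rows; each row is the pose to reach, as a shift and turn from the pose commanded when the call began, along the tool's axes at that moment; what a row does not reach only later rows make up. A row lasts 1/12 s, in which the tool goes at most 41.7 mm and 7.16 degrees, less where a joint would pass 70% of its speed; a pose out of reach is approached as far as the arm can. A call with a gripper value outside its range is refused whole. The fingers move at their own pace and stop on an object; the grip force is fixed at half the most. Time passes only in rows, so rows that repeat a pose let the fingers close, or fill a call up. It gives the time, the measured TCP pose, the force, the opening and the grip force at its end, in the units of the state.
- arm.get_state(): the state, without advancing time (a new reading comes with each control period).
- imaging.read_camera(name): name is "scene" or "side" or "wrist"; returns (picture, depth): 480x640x3 uint8, blue, green, red; 480x640 float32, m along the optical axis (not along the pixel's ray), 0 where there is no reading.
- imaging.camera_info(name): a dict with "mtx" (3x3 intrinsics, pixels), "dist" ([k1, k2, p1, p2, k3] as OpenCV has them; the pictures are not rectified), "xyz" and "attitude" of the camera in the world. Camera axes: x right, y down, z forward; pixel columns grow to the right and rows downward; lengths in m; the calibration is good to about 2 mm. A picture is of the moment at which its call begins: read the wrist's pose just before it. camera_info takes no time and is no camera call; for the wrist camera it gives the pose at the moment of the call.
- arm.sign_off(): hands the job in; it is judged then, once.
The state is a dict: "clock": time; "qpos": joint angles; "qd": joint speeds; "joint_torque": joint torques, N m; "tool_pos": TCP position; "eef_rot": TCP orientation; "ft_force": force on the tool from outside, world axes, zero at the start; "torque": the same for the moment, N m; "grip_width": finger opening in m; "finger_force": force on a finger pad.
Only numpy, scipy, OpenCV 4.12 (cv2) and the standard library are available. Lean on these libraries where they do the work, as an engineer would, in place of code of your own. Each camera call takes 0.05 s, during which the arm holds its last target. There are 200 camera calls.

TASK

The screw eye on the aluminium block has worked loose: slide the tommy bar's rod through it, turn it clockwise (seen from above) with the bar until it is fully home, and there nip it up with a short steady push, firm but not forced. Then draw the bar out and lay it flat on the table, well clear of the block. Turn the eye with the bar only, keep the fingers off it, and leave the other things where they are.

Things in the scene. Friction and masses are not known exactly. Their poses are not given: they have to be found in the camera images.
- block: Aluminium fixture block, 80 (x) x 100 (y) x 30 mm high, fixed to the table, with four dark cap screws in its corners and the steel screw eye upright in its middle. Origin: centre of its underside, straight below the eye's turning axis.
- eye: Steel screw eye; turns on its upright axis; x along its bore, origin 32 mm above the table. 0.65 to 0.95 rad clockwise (from above) brings it hard on its seat; where that is cannot be seen. Thread drag 0.06 N m. Nipped up: 0.25 to 0.35 N m about its axis (3 N at 100 mm). Bar on eye then bears about 85 N per N m: at least 17 N for 0.3 s, never 42 N.
- eye_line (a point): Point on the bore's centre line 100 mm from the eye's axis, on the robot's side: where the bar's grip would be. On the seat it lies at 20 to 57 mm to +y of the block's centre in the block's frame (bore turned 0.2 to 0.6 rad clockwise from the block's x).
- eye_bore (a point): Centre of the eye's level bore, on its turning axis, 66 mm above the table. x runs along the bore (either end may be entered), z up. The eye is a steel barrel 22 mm long along the bore, 31 mm across, top 82 mm above the table; bore 13 mm, 17 mm in the last 4 mm at both mouths. The 8 mm rod has 0.3 to 0.4 rad of free play each way in it.
- bar: Tommy bar: black square grip, 70 mm long and 18 x 18 mm, with a straight 8 mm round steel rod out of one end; 0.1 to 0.16 kg, 170 mm long over all. x runs along the rod from the grip to the tip, z up as it lies flat. Origin: under the middle of the grip. No reading while held.
- bar_grip (a point): Middle of the black grip, 9 mm above the bar's underside and on the rod's centre line: take it here from above, across the 18 mm width.
- bar_tip (a point): Round-ended tip of the steel rod, 135 mm from the middle of the grip. The first 6 mm of rod next to the grip is a 13.6 mm ferrule; 94 mm of plain rod is clear.
- pass_stamp: Bystander: black upright hand stamp, 24 x 24 x 60 mm, right of the block. Origin under its middle.
- loupe: Bystander: black loupe, 38 mm wide, 36 mm high, left of and behind the block. Origin under its middle.
- binder_clip: Bystander: black binder clip, 32 x 42 x 17 mm, behind the block. Origin under its middle.
- side_cutters: Bystander: red-handled side cutters lying flat, 60 x 104 x 11 mm, right of the block. Origin under the middle.
- tape_roll_green: Bystander: roll of green tape lying flat, 96 x 94 x 24 mm, left of the block. Origin under its middle.
Not all that is in view belongs to the job. Of the things that look like the bar, the larger one is meant. There is more than one size of the block; the one meant has the size given above.

How it is judged:
By the outcome, as a careful person would: the job done as asked, in the order asked, and still so for the second after the job is handed in, with the robot touching nothing.
It also fails if it takes over 72 s, if anything falls off the work surface, if the arm or the gripper's body presses on something with over 40 N, if the wrist force passes 120 N, or if a joint passes its speed limit or range.

## Working session

There is one attempt and no reset: what is moved stays moved. The work goes in short steps, Python scripts to look and compute and a tool call to move; the robot and the scene stay as the last step left them, time stands still between calls to the robot, and variables do not carry over. Pictures are saved under pics/ and viewed, at most 10 in all, crops included, and the job is handed in when it is done.

Besides the shell and the picture viewer there is one more tool, called after "Emit:" as name(argument=value, ...), one argument or row to a line, values as JSON. send_rows: Moves the arm, as the interface text tells. Its arguments: {"type":"object","properties":{"steps":{"type":"string"}},"required":["steps"]}

```bash
ls; mkdir -p pics; python3 - <<'E'
from plant import arm, imaging
import cv2,numpy as np
for n in ("scene","side"):
    p,d=imaging.read_camera(n); cv2.imwrite(f"pics/{n}0.png",p); np.save(f"{n}0.npy",d)
    print(n,imaging.camera_info(n))
print(arm.get_state())
E
```

```text
pics
scene {'mtx': array([[525.38242403,   0.        , 318.87653412],
       [  0.        , 525.38242403, 231.81102679],
       [  0.        ,   0.        ,   1.        ]]), 'dist': array([-0.11185101,  0.        ,  0.        ,  0.        ,  0.        ]), 'xyz': array([ 0.20662862, -0.58703501,  0.75870668]), 'attitude': array([ 0.88160478, -0.25149623,  0.11981068, -0.38100925])}
side {'mtx': array([[569.71777585,   0.        , 315.1539211 ],
       [  0.        , 569.71777585, 248.73981531],
       [  0.        ,   0.        ,   1.        ]]), 'dist': array([0.02138105, 0.        , 0.        , 0.        , 0.        ]), 'xyz': array([0.03458672, 0.95184432, 0.69327519]), 'attitude': array([-0.23848274,  0.82813227, -0.48514255,  0.1481878 ])}
{'clock': 0.1, 'qpos': array([-1.36990433e+00,  2.64695110e-01,  1.60522331e+00, -2.45689489e-05,
        1.27370454e+00, -3.68854779e-02]), 'qd': array([ 0.00019846, -0.00248368, -0.0016169 , -0.00022985,  0.00028896,
        0.00116555]), 'joint_torque': array([ 1.07992173e-04, -5.03618252e+01, -3.58071220e+01,  7.31345010e-02,
        2.32955511e-02, -5.52912604e-05]), 'tool_pos': array([ 0.15887478, -0.65543141,  0.26250843]), 'eef_rot': array([ 9.92940115e-01,  1.18612385e-01, -9.48557677e-05, -1.01077960e-03]), 'ft_force': array([-0.00779494,  0.25956235,  0.15454949]), 'torque': array([-4.06290544e-02, -3.02827486e-05,  1.83272578e-02]), 'finger_force': 0.0, 'grip_width': 0.08807945174300659}
```

View pics/scene0.png

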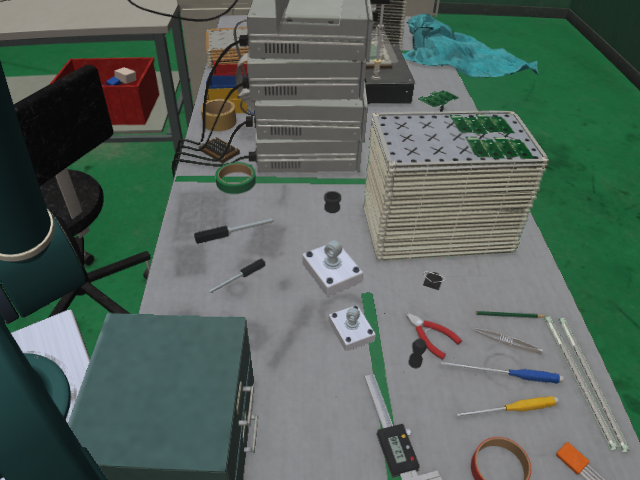

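View pics/side0.png

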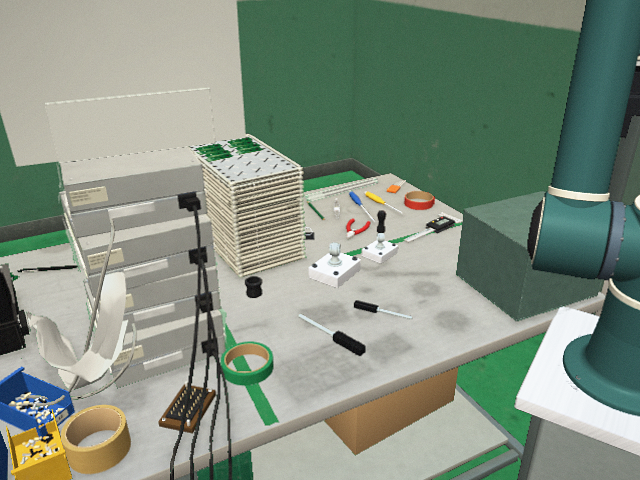

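The scene picture shows the larger block near (333,268) with its eye at (333,248). The larger bar has its grip at (212,234) and tip at (272,221). A green cabinet stands between the robot and the work.

```bash
cat > h.py <<'E'
import numpy as np,cv2
from scipy.spatial.transform import Rotation as R
from plant import arm, imaging
def cloud(n,d,ci=None):
    ci=ci or imaging.camera_info(n)
    v,u=np.mgrid[0:480,0:640]
    uv=np.stack([u,v],-1).reshape(-1,1,2).astype(np.float64)
    r=cv2.undistortPoints(uv,ci['mtx'],ci['dist']).reshape(480,640,2)
    P=np.dstack([r[...,0]*d,r[...,1]*d,d])
    W=P@R.from_quat(ci['attitude']).as_matrix().T+ci['xyz']
    W[d==0]=np.nan
    return W
def proj(n,X,ci=None):
    ci=ci or imaging.camera_info(n)
    M=R.from_quat(ci['attitude']).as_matrix()
    X=(np.atleast_2d(X)-ci['xyz'])@M
    return cv2.projectPoints(X,np.zeros(3),np.zeros(3),ci['mtx'],ci['dist'])[0].reshape(-1,2)
E
python3 - <<'E'
from h import *
np.set_printoptions(precision=4,suppress=True)
C={}
for n in("scene","side"):
    C[n]=cloud(n,np.load(n+"0.npy")); 
S=C["scene"]
for nm,(u,v) in dict(tabl=(270,280),griptop=(212,233),gl=(197,237),gr=(228,231),tip=(272,221),eye=(333,245),bl=(304,255),bf=(326,289),br=(362,273),bb=(340,240),stampn=(415,345),loupe=(333,195),clip=(432,280),greenbox=(245,318),gbnear=(245,400),gbl=(107,315),stack=(380,258),smallgrip=(255,266),smalltip=(212,291),tape=(236,170)).items(): print(nm,S[v,u])
A=C["side"]
for nm,(u,v) in dict(grip=(347,342),tip=(300,316),eye=(334,247),boxc=(457,240),boxb=(458,276),b2=(522,319)).items(): print(nm,A[v,u])
# block top points both cams
for n,W in C.items():
    p=cv2.imread(f"pics/{n}0.png")
    z=W[...,2]; m=(abs(z-.03)<.006)&(np.linalg.norm(W[...,:2]-S[262,345,:2],axis=-1)<.12)&(p.min(-1)>150)
    q=W[m][:,:2].astype(np.float32); print(n,m.sum(),np.median(z[m]),cv2.minAreaRect(q))
    m=(z>.07)&(z<.1)&(np.linalg.norm(W[...,:2]-S[262,345,:2],axis=-1)<.06); q=W[m]; print('eye',m.sum(),q.mean(0),np.ptp(q,axis=0),q[:,2].max())
p=cv2.imread("pics/scene0.png")
a=cv2.resize(p[230:300,290:380],None,fx=6,fy=6,interpolation=cv2.INTER_CUBIC)
b=cv2.resize(cv2.imread("pics/side0.png")[230:290,300:370],None,fx=3,fy=3,interpolation=cv2.INTER_CUBIC)
o=np.zeros((600,760,3),np.uint8);o[:420,:540]=a;o[:180,545:755]=b
cv2.imwrite("pics/crop1.png",o)
E
```

```text
tabl [ 0.5028  0.0299 -0.0026]
griptop [0.4538 0.1881 0.019 ]
gl [0.4231 0.1951 0.017 ]
gr [0.4866 0.1818 0.0139]
tip [0.5837 0.1693 0.0065]
eye [ 0.6124 -0.0199  0.0784]
bl [0.578  0.027  0.0293]
bf [ 0.5713 -0.0626  0.0211]
br [ 0.6482 -0.0689  0.027 ]
bb [ 0.6802  0.0508 -0.0006]
stampn [ 0.6124 -0.2623  0.055 ]
loupe [0.732  0.1574 0.0247]
clip [ 0.7626 -0.1431  0.011 ]
greenbox [ 0.3713 -0.1554  0.1711]
gbnear [ 0.3317 -0.2161  0.073 ]
gbl [ 0.2048 -0.0495  0.1702]
stack [ 0.7145 -0.0411  0.0079]
smallgrip [0.489  0.0639 0.0135]
smalltip [0.3922 0.0523 0.009 ]
tape [0.5976 0.3759 0.0067]
grip [0.4529 0.2038 0.0161]
tip [0.5804 0.1737 0.0097]
eye [ 0.6096 -0.0095  0.0756]
boxc [ 0.4305 -0.3226 -0.0007]
boxb [ 0.3665 -0.1565 -0.0004]
b2 [ 0.1976 -0.061   0.0026]
scene 1030 0.02925106511965242 ((0.6431193351745605, -0.050458602607250214), (0.16084487736225128, 0.14551064372062683), 85.63176727294922)
eye 143 [ 0.6123 -0.0201  0.0767] [0.0297 0.0302 0.0122] 0.08220075688437967
side 732 0.030276988476035327 ((0.6530382037162781, -0.05380372703075409), (0.17369545996189117, 0.16937510669231415), 86.41521453857422)
eye 83 [ 0.6089 -0.0116  0.077 ] [0.0219 0.0288 0.0135] 0.0839494781378356
```

View pics/crop1.png

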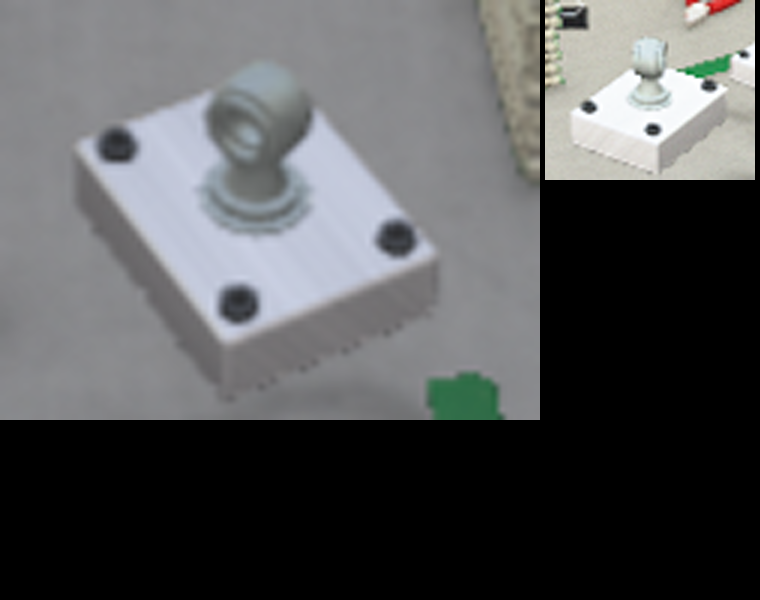

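The crop shows the eye's bore mouth facing the robot and slightly towards -y, at crop pixel (240,135). That fits a bore turned counter-clockwise from the block's x. Next I'll work out the wrist camera mount, the obstacle heights and the bar.

```bash
cat >> h.py <<'E'
def down(yaw): return R.from_matrix(np.array([[np.cos(yaw),np.sin(yaw),0],[np.sin(yaw),-np.cos(yaw),0],[0,0,-1.]]))
def delta(pos,yaw,s=None):
    "tool-frame delta to world pose, from measured pose"
    s=s or arm.get_state(); r0=R.from_quat(s['eef_rot'])
    return np.r_[(r0.inv()*down(yaw)).as_rotvec(), r0.inv().apply(np.array(pos)-s['tool_pos'])]
E
python3 - <<'E'
from h import *
np.set_printoptions(precision=4,suppress=True)
s=arm.get_state(); r0=R.from_quat(s['eef_rot']); c=imaging.camera_info("wrist")
print("cam in tool",r0.inv().apply(c['xyz']-s['tool_pos']),(r0.inv()*R.from_quat(c['attitude'])).as_matrix(),c['mtx'])
W=cloud("scene",np.load("scene0.npy"))
m=(W[...,2]>.1)&(W[...,0]>.45)&(W[...,0]<1)&(abs(W[...,1])<.5); q=W[m]; print("tall",q.min(0),q.max(0))
for y in np.arange(-.3,.5,.1):
    k=q[abs(q[:,1]-y)<.03]; print(y, k.min(0) if len(k) else None, k.max(0) if len(k) else None)
m=(W[...,2]>.1)&(W[...,0]<.45)&(W[...,0]>.18)&(W[...,1]>-.5);q=W[m];print("cab",q[q[:,0]>.25].min(0),q.max(0))
for t,y in [((.55,-.05,.36),.1),((.43,.19,.36),-.17)]: print(delta(t,y))
E
```

```text
cam in tool [ 0.0678  0.0008 -0.1214] [[ 0.0007 -0.9637 -0.2668]
 [ 1.      0.001  -0.0008]
 [ 0.001  -0.2668  0.9637]] [[347.5902   0.     324.1383]
 [  0.     347.5902 238.2459]
 [  0.       0.       1.    ]]
tall [ 0.5678 -0.1724  0.1001] [0.9998 0.4999 0.4475]
-0.3 None None
-0.19999999999999998 [ 0.9625 -0.1724  0.1035] [ 0.9751 -0.17    0.2351]
-0.09999999999999998 [ 0.7667 -0.13    0.1001] [ 0.9998 -0.07    0.239 ]
5.551115123125783e-17 [ 0.7092 -0.03    0.1001] [0.9997 0.03   0.2381]
0.10000000000000003 [0.7609 0.0701 0.1004] [0.8821 0.1196 0.2384]
0.2 [0.6378 0.2017 0.1006] [0.8587 0.23   0.4475]
0.3000000000000001 [0.6424 0.27   0.1006] [0.9116 0.33   0.4265]
0.4000000000000001 [0.5792 0.37   0.1006] [0.7301 0.43   0.3833]
cab [ 0.25   -0.3369  0.1   ] [0.4027 0.799  0.6657]
[-0.002   0.0001  0.1378  0.5227 -0.4965 -0.0965]
[-0.002   0.0004  0.4078  0.4626 -0.758  -0.0959]
```

Emit:
send_rows(
  steps="0 0 0 0.026 -0.028 -0.012 0; 0 0 0 0.052 -0.056 -0.024 0; 0 0 0 0.078 -0.084 -0.036 0; 0 0 0 0.104 -0.112 -0.048 0; 0 0 0 0.13 -0.14 -0.06 0; 0 0 0 0.156 -0.168 -0.072 0; 0 0 0 0.182 -0.196 -0.084 0; 0 0 0 0.208 -0.224 -0.096 0",
)

```text
clock: 0.77
tool_pos: [0.3086, -0.3874, 0.3598]
eef_rot: [0.993, 0.118, -0.0, -0.0]
ft_force: [0.3, 0.0, 0.2]
grip_width: 0.088
finger_force: 0.0
```

Emit:
send_rows(
  steps="0 0 0.02 0.028 -0.03 0 0; 0 0 0.04 0.056 -0.06 0 0; 0 0 0.06 0.084 -0.09 0 0; 0 0 0.08 0.112 -0.12 0 0; 0 0 0.1 0.14 -0.15 0 0; 0 0 0.12 0.168 -0.18 0 0; 0 0 0.138 0.195 -0.21 0 0; 0 0 0.138 0.218 -0.234 0 0",
)

```text
clock: 1.43
tool_pos: [0.4656, -0.1078, 0.3594]
eef_rot: [0.999, 0.05, -0.0, -0.0]
ft_force: [0.1, -1.7, 0.5]
grip_width: 0.0877
finger_force: 0.0
```

Emit:
send_rows(
  steps="0 0 0 0.02 -0.026 0 0; 0 0 0 0.04 -0.05 0 0; 0 0 0 0.04 -0.05 0 0; 0 0 0 0.04 -0.05 0 0; 0 0 0 0.04 -0.05 0 0; 0 0 0 0.04 -0.05 0 0; 0 0 0 0.04 -0.05 0 0; 0 0 0 0.04 -0.05 0 0",
)

```text
clock: 2.1
tool_pos: [0.4995, -0.0578, 0.3598]
eef_rot: [0.999, 0.049, 0.0, 0.0]
ft_force: [-0.9, 0.5, 0.1]
grip_width: 0.0878
finger_force: 0.0
```

```bash
python3 - <<'E'
from h import *
import pickle
s=arm.get_state();ci=imaging.camera_info("wrist");p,d=imaging.read_camera("wrist")
print(s['clock'],s['tool_pos'],s['eef_rot'],s['qpos'],s['qd'],s['ft_force'])
pickle.dump((p,d,ci,s),open("w1.pkl","wb"));cv2.imwrite("pics/w1.png",p)
E
```

```text
2.1 [ 0.49948671 -0.05784901  0.35978772] [9.98801900e-01 4.89362157e-02 5.32927298e-05 9.24942782e-05] [-1.64744332e-01 -1.12628599e-01  1.83252826e+00 -1.59954403e-04
  1.42154960e+00  1.30816423e+00] [ 1.71157704e-03 -5.06890994e-04 -2.51636579e-03  3.58126572e-06
  5.36355228e-04  9.38389371e-04] [-0.86076281  0.5467947   0.11189081]
```

View pics/w1.png

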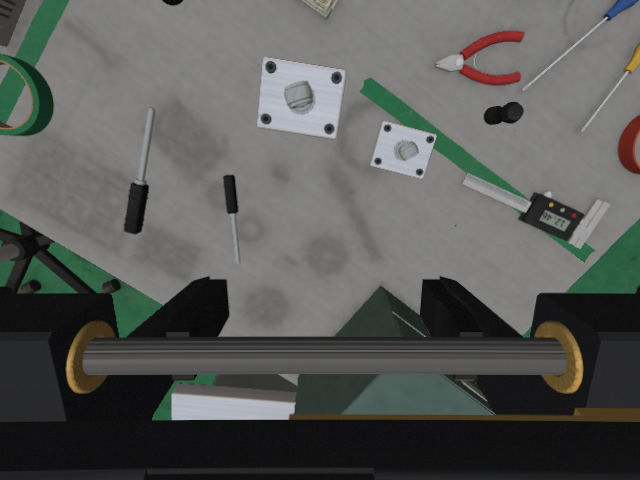

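The wrist view shows the bar from (133,232) to tip (151,109). The block's screws are at (270,67), (337,76), (330,129) and (266,119), and the eye's top is near (299,95).

```bash
cat >> h.py <<'E'
def ray(ci,uv,z):
    r=cv2.undistortPoints(np.array(uv,float).reshape(-1,1,2),ci['mtx'],ci['dist']).reshape(-1,2)
    r=np.c_[r,np.ones(len(r))]@R.from_quat(ci['attitude']).as_matrix().T
    return ci['xyz']+r*((z-ci['xyz'][2])/r[:,2])[:,None]
E
python3 - <<'E'
from h import *
import pickle
np.set_printoptions(precision=4,suppress=True)
p,d,ci,s=pickle.load(open("w1.pkl","rb"))
g=ray(ci,[(133,232),(141,182),(151,109)],.009); print(g)
g2=ray(ci,[(124,230),(144,234)],.018);print(g2)
sc=ray(ci,[(270,67),(337,76),(330,129),(266,119)],.031);print(sc,sc.mean(0)); 
bx=(sc[0]+sc[1]-sc[2]-sc[3]);print("block yaw",np.arctan2(bx[1],bx[0]))
W=cloud("wrist",d,ci)
m=(W[...,2]>.06)&(np.linalg.norm(W[...,:2]-sc.mean(0)[:2],axis=-1)<.04);q=W[m]
print("eye",m.sum(),q.mean(0),np.ptp(q,axis=0),q[:,2].max(),cv2.minAreaRect(q[:,:2].astype(np.float32)))
G=p.min(-1);m=(abs(W[...,2]-.018)<.012)&(p.max(-1)<70)&(np.linalg.norm(W[...,:2]-g[1,:2],axis=-1)<.09);q=W[m];print("grip",m.sum(),q.mean(0),np.median(q[:,2]),cv2.minAreaRect(q[:,:2].astype(np.float32)))
t=W[250,330];print("table z",np.nanmedian(W[180:230,300:360,2]))
o=np.zeros((590,790,3),np.uint8)
o[:480,:500]=cv2.resize(p[50:146,250:350],None,fx=5,fy=5,interpolation=cv2.INTER_CUBIC);o[:590,505:790]=cv2.resize(p[100:246,110:180],(285,590),interpolation=cv2.INTER_CUBIC)
cv2.imwrite("pics/w1c.png",o)
E
```

```text
[[0.4197 0.2019 0.009 ]
 [0.4908 0.188  0.009 ]
 [0.585  0.1713 0.009 ]]
[[0.4241 0.2091 0.018 ]
 [0.4211 0.1824 0.018 ]]
[[ 0.6451  0.0201  0.031 ]
 [ 0.6433 -0.0595  0.031 ]
 [ 0.5831 -0.0574  0.031 ]
 [ 0.5869  0.0218  0.031 ]] [ 0.6146 -0.0187  0.031 ]
block yaw -0.03199233439140327
eye 587 [ 0.6142 -0.0194  0.0776] [0.0281 0.0313 0.0239] 0.08406597370458169 ((0.6146446466445923, -0.018870512023568153), (0.02168293483555317, 0.029852673411369324), 21.49797821044922)
grip 839 [0.456  0.1925 0.0171] 0.018365229982342024 ((0.45567551255226135, 0.1945420801639557), (0.01840648055076599, 0.0702076330780983), 78.60578155517578)
table z 0.0005136208464568137
```

View pics/w1c.png

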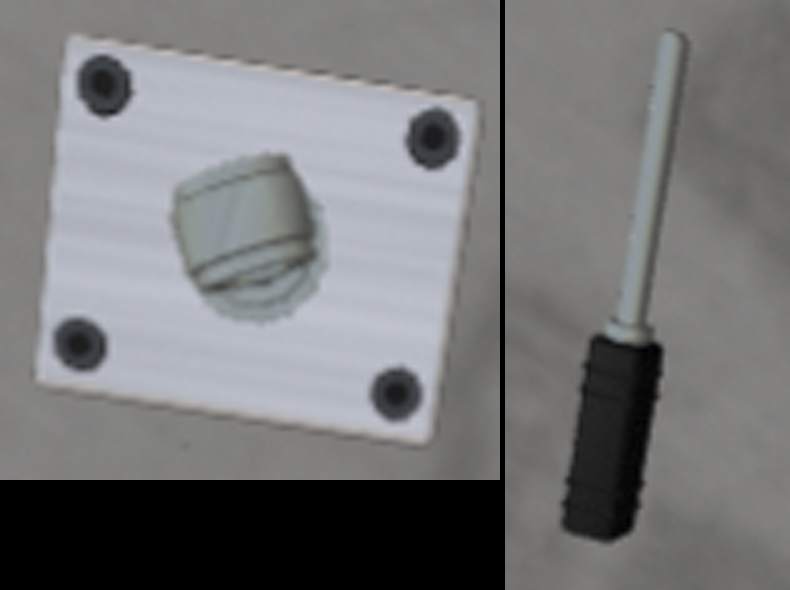

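The crop confirms the eye's bore lies about 0.37 rad counter-clockwise, with its axis at (0.615,-0.019). The bar lies at yaw about -0.19. I'll flip the tool by half a turn so the last joint has range left for the turn.

Emit:
send_rows(
  steps="0 0 -0.12 -0.002 -0.032 0.008 0; 0 0 -0.24 -0.005 -0.064 0.016 0; 0 0 -0.36 -0.008 -0.096 0.024 0; 0 0 -0.48 -0.01 -0.128 0.032 0; 0 0 -0.6 -0.012 -0.16 0.04 0; 0 0 -0.72 -0.015 -0.192 0.048 0; 0 0 -0.84 -0.018 -0.224 0.054 0; 0 0 -0.96 -0.02 -0.256 0.06 0",
)

```text
clock: 2.82
tool_pos: [0.454, 0.1968, 0.2996]
eef_rot: [0.862, 0.508, 0.0, 0.0]
ft_force: [1.6, -0.8, 0.0]
grip_width: 0.0879
finger_force: 0.0
```

Emit:
send_rows(
  steps="0 0 -0.12 0 0 0 0; 0 0 -0.24 0 0 0 0; 0 0 -0.36 0 0 0 0; 0 0 -0.48 0 0 0 0; 0 0 -0.6 0 0 0.01 0; 0 0 -0.72 0 0 0.02 0; 0 0 -0.84 0 0 0.03 0; 0 0 -0.96 0 0 0.04 0",
)

```text
clock: 3.48
tool_pos: [0.4547, 0.1954, 0.2596]
eef_rot: [0.53, 0.848, 0.0, 0.0]
ft_force: [0.1, 1.3, -0.4]
grip_width: 0.0883
finger_force: 0.0
```

Emit:
send_rows(
  steps="0 0 -0.12 0 0 0 0; 0 0 -0.24 0 0 0.01 0; 0 0 -0.36 0 0 0.02 0; 0 0 -0.48 0 0 0.03 0; 0 0 -0.6 0 0 0.04 0; 0 0 -0.72 0 0 0.05 0; 0 0 -0.84 0 0 0.06 0; 0 0 -0.937 0 0 0.06 0",
)

```text
clock: 4.15
tool_pos: [0.4534, 0.1948, 0.1976]
eef_rot: [0.09, 0.996, -0.001, -0.002]
ft_force: [-0.3, 0.4, 0.0]
grip_width: 0.0883
finger_force: 0.0
```

```bash
python3 - <<'E'
from h import *
import pickle
np.set_printoptions(precision=4,suppress=True)
s=arm.get_state();ci=imaging.camera_info("wrist");p,d=imaging.read_camera("wrist")
print(s['clock'],s['tool_pos'],s['eef_rot'],s['qpos'])
pickle.dump((p,d,ci,s),open("w2.pkl","wb"))
W=cloud("wrist",d,ci)
m=(abs(W[...,2]-.018)<.012)&(p.max(-1)<70)&(np.linalg.norm(W[...,:2]-[.4545,.1953],axis=-1)<.07);q=W[m];print("grip",m.sum(),q.mean(0),np.median(q[:,2]),cv2.minAreaRect(q[:,:2].astype(np.float32)))
m=(W[...,2]>.004)&(W[...,2]<.015)&(p.max(-1)>80)&(np.linalg.norm(W[...,:2]-[.54,.18],axis=-1)<.06);q=W[m];print("rod",m.sum(),q.mean(0),cv2.minAreaRect(q[:,:2].astype(np.float32)))
print(delta((.4548,.1948,.028),np.pi-.188))
E
```

```text
4.15 [0.4534 0.1948 0.1976] [ 0.0899  0.9959 -0.0008 -0.0016] [ 0.3554 -0.0268  2.0539 -0.0001  1.118  -1.0353]
grip 1489 [0.4529 0.1964 0.0182] 0.01830687028025174 ((0.4550059735774994, 0.1959649920463562), (0.017631027847528458, 0.06982405483722687), 79.42626953125)
rod 598 [0.5292 0.1817 0.0126] ((0.5298563838005066, 0.18193663656711578), (0.012153376825153828, 0.07985777407884598), 79.3454818725586)
[-0.0014 -0.002   0.0114 -0.0013  0.0003  0.1704]
```

Emit:
send_rows(
  steps="0 0 0.008 -0.001 0 0.03 0.45; 0 0 0.008 -0.001 0 0.06 0.45; 0 0 0.008 -0.001 -0.001 0.09 0.45; 0 0 0.008 -0.001 -0.001 0.12 0.45; 0 0 0.008 -0.001 -0.001 0.145 0.45; 0 0 0.008 -0.001 -0.001 0.16 0.45; 0 0 0.008 -0.001 -0.001 0.169 0.45; 0 0 0.008 -0.001 -0.001 0.169 0.45",
)

```text
clock: 4.87
tool_pos: [0.4542, 0.1939, 0.029]
eef_rot: [0.097, 0.995, -0.001, -0.002]
ft_force: [-1.4, 0.1, 0.4]
grip_width: 0.0484
finger_force: 0.0
```

Emit:
send_rows(
  steps="0 0 0 0 0 0 1; 0 0 0 0 0 0 1; 0 0 0 0 0 0 1; 0 0 0 0 0 0 1; 0 0 0 0 0 0 1; 0 0 0 0 0 0 1; 0 0 0 0 0 0 1; 0 0 0 0 0 0 1",
)

```text
clock: 5.53
tool_pos: [0.4563, 0.1952, 0.0318]
eef_rot: [0.096, 0.995, 0.0, 0.001]
ft_force: [-1.2, 0.0, 6.8]
grip_width: 0.0177
finger_force: 30.0
```

Emit:
send_rows(
  steps="0 0 0 0 0 -0.015 1; 0 0 0 0 0 -0.04 1; 0 0 0 0 0 -0.07 1; 0 0 0 0 0 -0.1 1; 0 0 0 0 0 -0.12 1; 0 0 0 0 0 -0.12 1; 0 0 0 0 0 -0.12 1; 0 0 0 0 0 -0.12 1",
)

```text
clock: 6.2
tool_pos: [0.4542, 0.1943, 0.1492]
eef_rot: [0.096, 0.995, -0.001, -0.001]
ft_force: [0.1, 0.3, -0.9]
grip_width: 0.0177
finger_force: 30.0
```

```bash
python3 - <<'E'
from h import *
import pickle
np.set_printoptions(precision=4,suppress=True)
s=arm.get_state();o=[]
print(s['clock'],s['tool_pos'],s['eef_rot'],s['ft_force'],s['torque'],s['qpos'])
r=R.from_quat(s['eef_rot'])
for n in ("wrist","scene","side"):
    ci=imaging.camera_info(n);p,d=imaging.read_camera(n);pickle.dump((p,d,ci,s),open(n+"3.pkl","wb"))
    W=cloud(n,d,ci); L=r.inv().apply((W-s['tool_pos']).reshape(-1,3)).reshape(W.shape)
    m=(L[...,0]<-.045)&(L[...,0]>-.15)&(abs(L[...,1])<.02)&(abs(L[...,2]-.02)<.02)
    q=L[m]; print(n,m.sum())
    if m.sum()>8:
        print(q.min(0),q.mean(0),q.max(0))
        a=np.polyfit(q[:,0],q[:,1],1);b=np.polyfit(q[:,0],q[:,2],1);print("y fit",a,"z fit",b)
    c=proj(n,s['tool_pos']+r.apply([-.06,0,.02]),ci)[0].astype(int);print(c)
    u,v=np.clip(c,[100,75],[540,405]);o.append(cv2.resize(p[v-75:v+75,u-65:u+65],(260,300)))
cv2.imwrite("pics/g3.png",np.hstack(o))
E
```

```text
6.2 [0.4542 0.1943 0.1492] [ 0.0962  0.9954 -0.0005 -0.0011] [ 0.0903  0.3042 -0.8996] [ 0.0335 -0.1974  0.0219] [ 0.3539  0.0262  2.0988 -0.      1.019  -1.0241]
wrist 380
[-0.06   -0.0043  0.0171] [-0.0518 -0.0006  0.0195] [-0.045   0.0031  0.0222]
y fit [ 0.0082 -0.0002] z fit [-0.0357  0.0176]
[325 414]
scene 162
[-0.1314 -0.0072  0.0166] [-0.0898 -0.0021  0.0225] [-0.0478  0.0045  0.0285]
y fit [-0.0156 -0.0035] z fit [-0.0058  0.022 ]
[234 182]
side 23
[-0.1291 -0.0034  0.019 ] [-0.123   0.0013  0.0222] [-0.1153  0.0045  0.0269]
y fit [0.0916 0.0126] z fit [0.0827 0.0324]
[325 277]
```

View pics/g3.png

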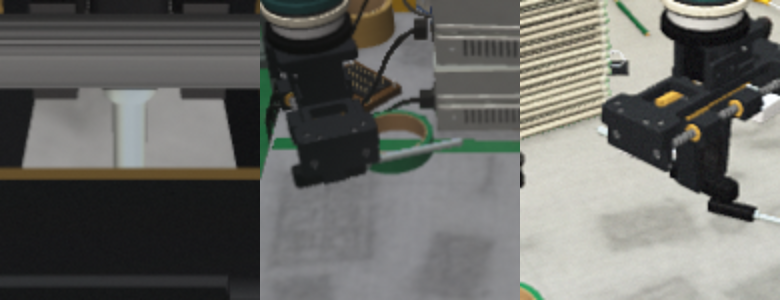

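The picture shows the bar gripped across its width, with the rod level and pointing out along the tool's -x. Next I'll carry it to the pre-insertion pose on the bore line.

Emit:
send_rows(
  steps="0 0 -0.08 -0.007 -0.035 0 1; 0 0 -0.16 -0.014 -0.07 0 1; 0 0 -0.24 -0.021 -0.105 0 1; 0 0 -0.32 -0.028 -0.14 0 1; 0 0 -0.4 -0.035 -0.175 0 1; 0 0 -0.48 -0.042 -0.21 0 1; 0 0 -0.56 -0.049 -0.245 0 1; 0 0 -0.568 -0.054 -0.27 0 1",
)

```text
clock: 7.02
tool_pos: [0.4555, -0.0829, 0.1494]
eef_rot: [-0.188, 0.982, 0.0, -0.001]
ft_force: [0.1, 0.2, -0.7]
grip_width: 0.0177
finger_force: 30.0
```

Emit:
send_rows(
  steps="0 0 0 0 0 0.015 1; 0 0 0 0 0 0.03 1; 0 0 0 0 0 0.045 1; 0 0 0 0 0 0.055 1; 0 0 0 0 0 0.061 1; 0 0 0 0 0 0.061 1; 0 0 0 0 0 0.061 1; 0 0 0 0 0 0.061 1",
)

```text
clock: 7.68
tool_pos: [0.4572, -0.0805, 0.0902]
eef_rot: [-0.187, 0.982, -0.0, 0.0]
ft_force: [-0.0, 0.1, -1.5]
grip_width: 0.0179
finger_force: 30.0
```

```bash
cat > look.py <<'E'
from h import *
import pickle,sys
np.set_printoptions(precision=4,suppress=True)
k=sys.argv[1]; s=arm.get_state();o=[]
r=R.from_quat(s['eef_rot']);e=r.as_matrix()
print(s['clock'],s['tool_pos'],'yaw',np.arctan2(e[1,0],e[0,0])%(2*np.pi)-np.pi,s['ft_force'],s['torque'],s['qpos'])
E=np.array([.6146,-.0188,.066])
for n in ("scene","side"):
    ci=imaging.camera_info(n);p,d=imaging.read_camera(n);pickle.dump((p,d,ci,s),open(n+k+".pkl","wb"))
    W=cloud(n,d,ci); L=r.inv().apply((W-s['tool_pos']).reshape(-1,3)).reshape(W.shape)
    m=(L[...,0]<-.045)&(L[...,0]>-.15)&(abs(L[...,1])<.012)&(abs(L[...,2]-.022)<.012)
    q=W[m]
    print(n,"rod",m.sum(),L[m].mean(0) if m.sum() else '',"tip x",L[m][:,0].min() if m.sum() else '')
    c=proj(n,[E,s['tool_pos']+r.apply([-.135,0,.022]),s['tool_pos']+r.apply([-.05,0,.022])],ci);print(c)
    u,v=c[0].astype(int);
    z=p[v-50:v+30,u-60:u+40];o.append(cv2.resize(z,(395,316),interpolation=cv2.INTER_CUBIC))
cv2.imwrite(f"pics/l{k}.png",np.hstack(o))
E
python3 look.py 4
```

```text
7.6833 [ 0.4572 -0.0805  0.0902] yaw 0.375702187986088 [-0.0182  0.0842 -1.4945] [ 0.1066 -0.1038  0.0126] [-0.2279  0.0476  2.2045 -0.      0.8885 -2.1744]
scene rod 69 [-0.1099 -0.0002  0.0212] tip x -0.13100262937543786
[[333.4088 248.9365]
 [322.6609 258.3745]
 [293.9986 286.3672]]
side rod 136 [-0.0879  0.0032  0.0208] tip x -0.13050166744097927
[[334.1998 248.4475]
 [349.0728 248.8289]
 [386.902  251.9535]]
```

View pics/l4.png

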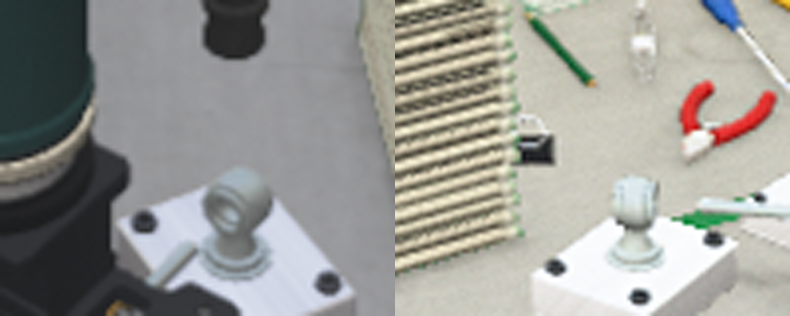

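The picture shows the rod tip about 24 mm short of the bore mouth. In both views it lies on the bore line to within about 1–2 mm. I'll insert gently.

Emit:
send_rows(
  steps="0 0 0 0 0 0.002 1; 0 0 0 -0.005 0 0.002 1; 0 0 0 -0.01 0 0.002 1; 0 0 0 -0.015 0 0.002 1; 0 0 0 -0.02 0 0.002 1; 0 0 0 -0.025 0 0.002 1; 0 0 0 -0.03 0 0.002 1; 0 0 0 -0.03 0 0.002 1",
)

```text
clock: 8.45
tool_pos: [0.4858, -0.0693, 0.0879]
eef_rot: [-0.187, 0.982, -0.0, 0.0]
ft_force: [-0.3, -0.7, -1.3]
grip_width: 0.0176
finger_force: 30.0
```

Emit:
send_rows(
  steps="0 0 0 -0.005 0 0 1; 0 0 0 -0.01 0 0 1; 0 0 0 -0.015 0 0 1; 0 0 0 -0.02 0 0 1; 0 0 0 -0.026 0 0 1; 0 0 0 -0.032 0 0 1; 0 0 0 -0.038 0 0 1; 0 0 0 -0.038 0 0 1",
)

```text
clock: 9.12
tool_pos: [0.5214, -0.0553, 0.088]
eef_rot: [-0.187, 0.982, -0.0, 0.001]
ft_force: [-0.7, 0.1, -1.1]
grip_width: 0.0175
finger_force: 30.0
```

```bash
python3 look.py 5; python3 - <<'E'
import cv2;print(cv2.imread("pics/l5.png").shape)
E
```

```text
9.1167 [ 0.5214 -0.0553  0.088 ] yaw 0.3756275988931206 [-0.7389  0.1361 -1.0614] [ 0.0941 -0.167   0.027 ] [-0.1533  0.1597  2.0841  0.0002  0.8965 -2.0999]
scene rod 44 [-0.1139 -0.0011  0.0178] tip x -0.1306562750833512
[[333.4088 248.9365]
 [343.7798 238.5883]
 [317.4975 264.3408]]
side rod 134 [-0.0855  0.0044  0.0207] tip x -0.1296479290598706
[[334.1998 248.4475]
 [319.0682 247.1838]
 [356.1442 250.2733]]
(316, 790, 3)
```

View pics/l5.png

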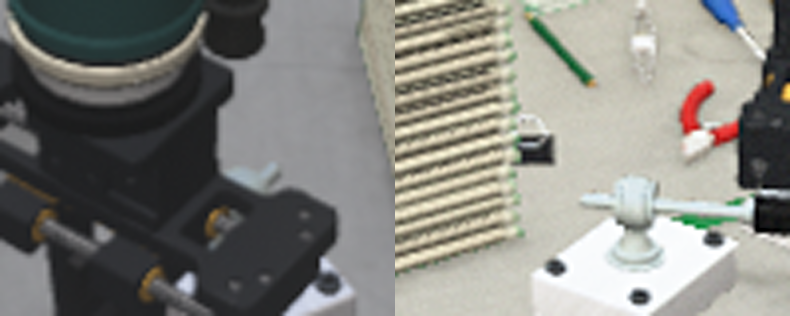

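The side view shows the rod through the barrel, with its tip out on the far side. I'll turn clockwise about the eye's axis in arcs.

Emit:
send_rows(
  steps="0 0 0.05 -0.0001 0.005 0 1; 0 0 0.1 -0.0005 0.01 0 1; 0 0 0.15 -0.0011 0.0149 0 1; 0 0 0.2 -0.002 0.0199 0 1; 0 0 0.25 -0.0031 0.0247 0 1; 0 0 0.3 -0.0045 0.0296 0 1; 0 0 0.35 -0.0061 0.0343 0 1; 0 0 0.4 -0.0079 0.0389 0 1",
)

```text
clock: 9.88
tool_pos: [0.5126, -0.0162, 0.0877]
eef_rot: [0.014, 1.0, 0.0, -0.0]
ft_force: [0.3, 1.3, -0.3]
grip_width: 0.0175
finger_force: 30.1
```

```bash
cat > st.py <<'E'
from h import *
np.set_printoptions(precision=4,suppress=True)
s=arm.get_state();e=R.from_quat(s['eef_rot']).as_matrix()
yaw=np.arctan2(e[1,0],e[0,0])%(2*np.pi)-np.pi
E=np.array([.6146,-.0188]);v=s['tool_pos'][:2]-E;f=s['ft_force'];mz=s['torque'][2]
print(s['clock'],s['tool_pos'],'yaw',yaw,'dist',np.hypot(*v),'bearing',np.arctan2(-v[1],-v[0]),'F',f,'M',s['torque'],'MzEye',v[0]*f[1]-v[1]*f[0]+mz,s['qpos'],s['finger_force'])
E
python3 st.py
```

```text
9.8833 [ 0.5126 -0.0162  0.0877] yaw -0.0270899037987542 dist 0.1020813210263327 bearing -0.025699927971879144 F [ 0.2501  1.3225 -0.2866] M [ 0.2776 -0.2297  0.2511] MzEye 0.11552558868514165 [-0.0804  0.1408  2.107   0.0005  0.8942 -1.6244] 30.055488646030426
```

Emit:
send_rows(
  steps="0 0 0.05 -0.0001 0.005 0 1; 0 0 0.1 -0.0005 0.01 0 1; 0 0 0.15 -0.0011 0.0149 0 1; 0 0 0.2 -0.002 0.0199 0 1; 0 0 0.25 -0.0031 0.0247 0 1; 0 0 0.3 -0.0045 0.0296 0 1; 0 0 0.35 -0.0061 0.0343 0 1; 0 0 0.4 -0.0079 0.0389 0 1",
)

```text
clock: 10.55
tool_pos: [0.5212, 0.0229, 0.0876]
eef_rot: [0.212, 0.977, 0.0, -0.001]
ft_force: [0.5, 3.2, -1.0]
grip_width: 0.0178
finger_force: 30.1
```

```bash
python3 st.py
```

```text
10.55 [0.5212 0.0229 0.0876] yaw -0.4267002775604487 dist 0.10226757613681028 bearing -0.4198801952552115 F [ 0.5264  3.205  -1.0006] M [ 0.4953 -0.074   0.3221] MzEye 0.0008447460703910892 [-0.0044  0.157   2.0882  0.0011  0.8974 -1.1492] 30.13716548681259
```

Emit:
send_rows(
  steps="0 0 0.02 0 0.002 0 1; 0 0 0.04 -0.0001 0.004 0 1; 0 0 0.06 -0.0002 0.006 0 1; 0 0 0.06 -0.0002 0.006 0 1; 0 0 0.06 -0.0002 0.006 0 1; 0 0 0.06 -0.0002 0.006 0 1; 0 0 0.06 -0.0002 0.006 0 1; 0 0 0.06 -0.0002 0.006 0 1",
)

```text
clock: 11.22
tool_pos: [0.5245, 0.0275, 0.0877]
eef_rot: [0.24, 0.971, 0.0, -0.0]
ft_force: [-1.0, 4.6, -0.1]
grip_width: 0.0176
finger_force: 30.2
```

```bash
python3 st.py
```

```text
11.2167 [0.5245 0.0275 0.0877] yaw -0.4847400614166757 dist 0.10134470836336457 bearing -0.4745603326138428 F [-1.0317  4.5611 -0.0635] M [ 0.7306 -0.0068  0.4475] MzEye 0.08410422468129669 [ 0.0049  0.1624  2.0816  0.0002  0.8976 -1.0813] 30.178271234035492
```

```bash
cat > av.py <<'E'
from h import *
np.set_printoptions(precision=3,suppress=True)
E=np.array([.6146,-.0188]);o=[];x=[]
for i in range(5):
    s=arm.get_state();v=s['tool_pos'][:2]-E;f=s['ft_force'];x.append(f)
    e=R.from_quat(s['eef_rot']).as_matrix();yaw=np.arctan2(e[1,0],e[0,0])%(2*np.pi)-np.pi
    o.append(np.r_[v[0]*f[1]-v[1]*f[0]+s['torque'][2],R.from_quat(s['eef_rot']).inv().apply(f),s['torque'][2],yaw,np.arctan2(-v[1],-v[0]),np.hypot(*v)])
    if i<4: imaging.read_camera("side")
o=np.array(o);print("clock",s['clock'],"MzEye, Ftool xyz, Mz, yaw, bearing, dist\n",o.mean(0),"\nMzEye each",o[:,0])
E
python3 av.py
```

```text
clock 11.4167 MzEye, Ftool xyz, Mz, yaw, bearing, dist
 [ 0.075  3.424  3.252  0.637  0.408 -0.485 -0.475  0.101] 
MzEye each [0.084 0.119 0.145 0.006 0.021]
```

Emit:
send_rows(
  steps="0 0 0.02 0 0.003 0 1; 0 0 0.04 -0.0001 0.005 0 1; 0 0 0.06 -0.0002 0.007 0 1; 0 0 0.08 -0.0003 0.009 0 1; 0 0 0.08 -0.0003 0.009 0 1; 0 0 0.08 -0.0003 0.009 0 1; 0 0 0.08 -0.0003 0.009 0 1; 0 0 0.08 -0.0003 0.009 0 1",
)

```text
clock: 12.08
tool_pos: [0.5289, 0.0353, 0.0877]
eef_rot: [0.279, 0.96, -0.0, -0.0]
ft_force: [-2.4, 3.2, -0.9]
grip_width: 0.0178
finger_force: 30.1
```

```bash
python3 av.py
```

```text
clock 12.2833 MzEye, Ftool xyz, Mz, yaw, bearing, dist
 [ 0.058  3.405  1.632  0.846  0.224 -0.565 -0.563  0.101] 
MzEye each [0.068 0.111 0.022 0.042 0.048]
```

Emit:
send_rows(
  steps="0 0 0.02 0 0.002 0 1; 0 0 0.04 -0.0001 0.0045 0 1; 0 0 0.06 -0.0002 0.0065 0 1; 0 0 0.06 -0.0002 0.0065 0 1; 0 0 0.06 -0.0002 0.0065 0 1; 0 0 0.06 -0.0002 0.0065 0 1; 0 0 0.06 -0.0002 0.0065 0 1; 0 0 0.06 -0.0002 0.0065 0 1",
)

```text
clock: 12.95
tool_pos: [0.5325, 0.0407, 0.0877]
eef_rot: [0.307, 0.952, -0.0, -0.0]
ft_force: [-2.8, 2.9, -1.2]
grip_width: 0.0176
finger_force: 30.0
```

```bash
python3 av.py
```

```text
clock 13.15 MzEye, Ftool xyz, Mz, yaw, bearing, dist
 [ 0.053  3.436  0.986  0.878  0.152 -0.625 -0.627  0.101] 
MzEye each [ 0.088  0.119  0.051 -0.041  0.046]
```

Emit:
send_rows(
  steps="0 0 0.01 0 0.001 0 1; 0 0 0.02 0 0.002 0 1; 0 0 0.03 0 0.003 0 1; 0 0 0.04 -0.0001 0.0042 0 1; 0 0 0.04 -0.0001 0.0042 0 1; 0 0 0.04 -0.0001 0.0042 0 1; 0 0 0.04 -0.0001 0.0042 0 1; 0 0 0.04 -0.0001 0.0042 0 1",
)

```text
clock: 13.82
tool_pos: [0.5351, 0.0441, 0.0877]
eef_rot: [0.326, 0.945, -0.0, -0.0]
ft_force: [-3.1, 2.9, -0.3]
grip_width: 0.0176
finger_force: 30.0
```

```bash
python3 av.py
```

```text
clock 14.0167 MzEye, Ftool xyz, Mz, yaw, bearing, dist
 [ 0.027  4.16   0.823  0.655  0.109 -0.665 -0.669  0.101] 
MzEye each [ 0.147  0.009 -0.043  0.006  0.016]
```

Emit:
send_rows(
  steps="0 0 0.01 0.0003 0.001 0 1; 0 0 0.02 0.0006 0.002 0 1; 0 0 0.03 0.001 0.003 0 1; 0 0 0.04 0.001 0.004 0 1; 0 0 0.04 0.001 0.004 0 1; 0 0 0.04 0.001 0.004 0 1; 0 0 0.04 0.001 0.004 0 1; 0 0 0.04 0.001 0.004 0 1",
)

```text
clock: 14.68
tool_pos: [0.5374, 0.0476, 0.088]
eef_rot: [0.345, 0.939, 0.0, 0.001]
ft_force: [1.0, -0.7, -1.4]
grip_width: 0.0174
finger_force: 30.0
```

```bash
python3 av.py
```

```text
clock 14.8833 MzEye, Ftool xyz, Mz, yaw, bearing, dist
 [ 0.059 -1.601  0.03   1.361  0.064 -0.705 -0.71   0.102] 
MzEye each [0.037 0.018 0.029 0.14  0.073]
```

Emit:
send_rows(
  steps="0 0 0.01 0 0.001 0 1; 0 0 0.02 0 0.002 0 1; 0 0 0.03 0 0.003 0 1; 0 0 0.04 0 0.004 0 1; 0 0 0.04 0 0.004 0 1; 0 0 0.04 0 0.004 0 1; 0 0 0.04 0 0.004 0 1; 0 0 0.04 0 0.004 0 1",
)

```text
clock: 15.55
tool_pos: [0.5397, 0.0508, 0.0879]
eef_rot: [0.364, 0.931, 0.0, 0.0]
ft_force: [3.2, -2.6, -2.2]
grip_width: 0.0178
finger_force: 30.0
```

```bash
python3 av.py
```

```text
clock 15.75 MzEye, Ftool xyz, Mz, yaw, bearing, dist
 [ 0.054 -3.338  0.448  1.547  0.101 -0.745 -0.748  0.102] 
MzEye each [ 0.091 -0.021  0.036  0.103  0.059]
```

Emit:
send_rows(
  steps="0 0 0.01 -0.0002 0.001 0 1; 0 0 0.02 -0.0004 0.002 0 1; 0 0 0.03 -0.0005 0.003 0 1; 0 0 0.04 -0.0005 0.0042 0 1; 0 0 0.04 -0.0005 0.0042 0 1; 0 0 0.04 -0.0005 0.0042 0 1; 0 0 0.04 -0.0005 0.0042 0 1; 0 0 0.04 -0.0005 0.0042 0 1",
)

```text
clock: 16.42
tool_pos: [0.5425, 0.0537, 0.0877]
eef_rot: [0.382, 0.924, -0.0, -0.0]
ft_force: [1.3, -1.4, -1.2]
grip_width: 0.0178
finger_force: 30.0
```

```bash
python3 av.py
```

```text
clock 16.6167 MzEye, Ftool xyz, Mz, yaw, bearing, dist
 [ 0.087 -1.572  0.473  0.845  0.135 -0.785 -0.788  0.102] 
MzEye each [ 0.151 -0.001  0.101  0.126  0.055]
```

Emit:
send_rows(
  steps="0 0 0.01 0 0.001 0 1; 0 0 0.02 0 0.002 0 1; 0 0 0.03 0 0.003 0 1; 0 0 0.04 0 0.004 0 1; 0 0 0.04 0 0.004 0 1; 0 0 0.04 0 0.004 0 1; 0 0 0.04 0 0.004 0 1; 0 0 0.04 0 0.004 0 1",
)

```text
clock: 17.28
tool_pos: [0.5454, 0.0565, 0.0877]
eef_rot: [0.401, 0.916, -0.0, -0.0]
ft_force: [1.7, -1.1, 0.4]
grip_width: 0.0177
finger_force: 30.0
```

```bash
python3 av.py
```

```text
clock 17.4833 MzEye, Ftool xyz, Mz, yaw, bearing, dist
 [ 0.111 -1.379  0.356  0.435  0.148 -0.825 -0.827  0.102] 
MzEye each [0.092 0.151 0.114 0.107 0.089]
```

Emit:
send_rows(
  steps="0 0 0.01 0 0.001 0 1; 0 0 0.02 0 0.002 0 1; 0 0 0.025 0 0.0025 0 1; 0 0 0.025 0 0.0025 0 1; 0 0 0.025 0 0.0025 0 1; 0 0 0.025 0 0.0025 0 1; 0 0 0.025 0 0.0025 0 1; 0 0 0.025 0 0.0025 0 1",
)

```text
clock: 18.15
tool_pos: [0.5472, 0.0581, 0.0877]
eef_rot: [0.412, 0.911, -0.0, -0.0]
ft_force: [1.3, -1.6, -0.4]
grip_width: 0.0173
finger_force: 30.0
```

```bash
python3 av.py
```

```text
clock 18.35 MzEye, Ftool xyz, Mz, yaw, bearing, dist
 [ 0.157 -1.802  0.061  0.631  0.164 -0.85  -0.851  0.102] 
MzEye each [0.176 0.117 0.16  0.158 0.176]
```

Emit:
send_rows(
  steps="0 0 0.01 0 0.001 0 1; 0 0 0.02 0 0.002 0 1; 0 0 0.02 0 0.002 0 1; 0 0 0.02 0 0.002 0 1; 0 0 0.02 0 0.002 0 1; 0 0 0.02 0 0.002 0 1; 0 0 0.02 0 0.002 0 1; 0 0 0.02 0 0.002 0 1",
)

```text
clock: 19.02
tool_pos: [0.5487, 0.0594, 0.0877]
eef_rot: [0.421, 0.907, -0.0, -0.0]
ft_force: [0.1, -1.6, -0.3]
grip_width: 0.0176
finger_force: 30.0
```

```bash
python3 av.py
```

```text
clock 19.2167 MzEye, Ftool xyz, Mz, yaw, bearing, dist
 [ 0.337 -1.335 -1.357  0.505  0.198 -0.87  -0.871  0.102] 
MzEye each [0.329 0.349 0.393 0.282 0.334]
```

The eye is seated: about 0.33 N m held steadily for over 0.3 s. Next I'll back off into the middle of the free play and draw the bar out.

Emit:
send_rows(
  steps="0 0 -0.04 0 -0.004 0 1; 0 0 -0.08 -0.0003 -0.008 0 1; 0 0 -0.12 -0.0007 -0.012 0 1; 0 0 -0.16 -0.0013 -0.0159 0 1; 0 0 -0.2 -0.002 -0.0199 0 1; 0 0 -0.25 -0.0031 -0.0247 0 1; 0 0 -0.31 -0.0048 -0.0305 0 1; 0 0 -0.31 -0.0048 -0.0305 0 1",
)

```text
clock: 19.88
tool_pos: [0.5275, 0.0361, 0.0873]
eef_rot: [0.276, 0.961, 0.0, -0.001]
ft_force: [0.3, -0.1, -1.7]
grip_width: 0.0176
finger_force: 30.0
```

```bash
python3 av.py
```

```text
clock 20.0833 MzEye, Ftool xyz, Mz, yaw, bearing, dist
 [-0.042 -0.067  0.582  1.57   0.018 -0.561 -0.568  0.102] 
MzEye each [ 0.042 -0.093 -0.064 -0.02  -0.073]
```

Emit:
send_rows(
  steps="0 0 0 0.01 0 0 1; 0 0 0 0.02 0 0 1; 0 0 0 0.03 0 0 1; 0 0 0 0.042 0 0 1; 0 0 0 0.054 0 0 1; 0 0 0 0.066 0 0 1; 0 0 0 0.078 0 0 1; 0 0 0 0.085 0 0 1",
)

```text
clock: 20.75
tool_pos: [0.4546, 0.0821, 0.0875]
eef_rot: [0.276, 0.961, -0.0, -0.0]
ft_force: [0.4, 0.0, -1.9]
grip_width: 0.0178
finger_force: 30.0
```

```bash
python3 look.py 6; python3 - <<'E'
from h import *
print(delta((.4545,.2,.11),np.pi-.188))
E
```

```text
20.75 [0.4546 0.0821 0.0875] yaw -0.5591517427181367 [ 0.3906  0.0138 -1.8812] [ 0.0015 -0.1241  0.032 ] [ 0.1247  0.0486  2.2097  0.0003  0.8842 -0.8872]
scene rod 202 [-0.0904 -0.0016  0.0214] tip x -0.13045738846328594
[[333.4088 248.9365]
 [304.4662 248.6161]
 [259.0703 248.0985]]
side rod 41 [-0.0681  0.0004  0.0205] tip x -0.1008907994355594
[[334.1998 248.4475]
 [345.1665 259.453 ]
 [364.432  277.7942]]
[-2.73571628e-04 -6.28121067e-04 -3.70411815e-01  6.30500672e-02
  9.97960496e-02 -2.24354135e-02]
```

View pics/l6.png

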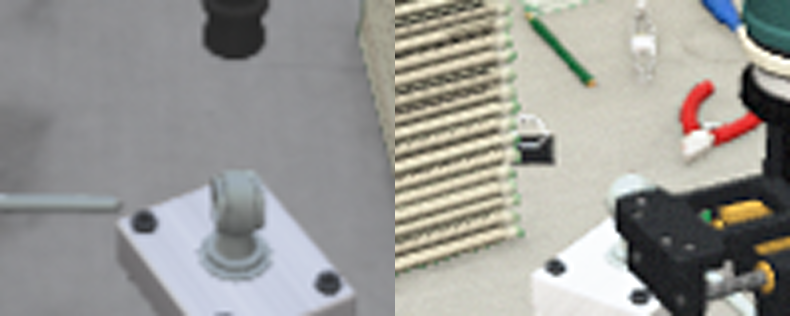

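The rod is fully out and clear of the block, and the eye's bore now points towards +y on the robot's side. I'll carry the bar back to its free spot and lay it down.

Emit:
send_rows(
  steps="0 0 0 0.015 0.015 -0.01 1; 0 0 0 0.03 0.03 -0.02 1; 0 0 -0.06 0.042 0.045 -0.02 1; 0 0 -0.13 0.05 0.06 -0.02 1; 0 0 -0.21 0.055 0.075 -0.02 1; 0 0 -0.29 0.06 0.09 -0.02 1; 0 0 -0.37 0.063 0.1 -0.02 1; 0 0 -0.37 0.063 0.1 -0.02 1",
)

```text
clock: 21.52
tool_pos: [0.4577, 0.2012, 0.1082]
eef_rot: [0.093, 0.996, 0.001, 0.001]
ft_force: [0.3, -0.4, -1.5]
grip_width: 0.0176
finger_force: 30.0
```

Emit:
send_rows(
  steps="0 0 0 0 0 0.02 1; 0 0 0 0 0 0.04 1; 0 0 0 0 0 0.055 1; 0 0 0 0 0 0.065 1; 0 0 0 0 0 0.07 1; 0 0 0 0 0 0.073 1; 0 0 0 0 0 0.073 1; 0 0 0 0 0 0.073 1",
)

```text
clock: 22.18
tool_pos: [0.4569, 0.1995, 0.0354]
eef_rot: [0.095, 0.995, 0.0, 0.001]
ft_force: [0.9, 0.0, -2.0]
grip_width: 0.0177
finger_force: 30.0
```

Emit:
send_rows(
  steps="0 0 0 0 0 0.001 1; 0 0 0 0 0 0.002 1; 0 0 0 0 0 0.003 1; 0 0 0 0 0 0.004 1; 0 0 0 0 0 0.004 1; 0 0 0 0 0 0.004 1; 0 0 0 0 0 0.004 1; 0 0 0 0 0 0.004 1",
)

```text
clock: 22.85
tool_pos: [0.4567, 0.1997, 0.0318]
eef_rot: [0.095, 0.996, 0.0, 0.0]
ft_force: [-1.3, -1.6, 6.4]
grip_width: 0.0176
finger_force: 30.0
```

Emit:
send_rows(
  steps="0 0 0 0 0 0 0.5; 0 0 0 0 0 0 0.5; 0 0 0 0 0 0 0.5; 0 0 0 0 0 0 0.5; 0 0 0 0 0 0 0.5; 0 0 0 0 0 0 0.5; 0 0 0 0 0 0 0.5; 0 0 0 0 0 0 0.5",
)

```text
clock: 23.52
tool_pos: [0.4562, 0.1995, 0.0307]
eef_rot: [0.095, 0.996, -0.0, -0.0]
ft_force: [0.5, 0.8, -0.4]
grip_width: 0.0439
finger_force: 0.0
```

Emit:
send_rows(
  steps="0 0 0 0 0 -0.01 0.5; 0 0 0 0 0 -0.03 0.5; 0 0 0 0 0 -0.06 0.5; 0 0 0 0 0 -0.1 0.5; 0 0 0 0 0 -0.14 0.5; 0 0 0 0 0 -0.18 0.5; 0 0 0 0 0 -0.22 0.5; 0 0 0 0 0 -0.25 0.5",
)

```text
clock: 24.18
tool_pos: [0.4568, 0.1997, 0.2856]
eef_rot: [0.095, 0.995, 0.001, 0.002]
ft_force: [0.4, 0.6, -0.3]
grip_width: 0.044
finger_force: 0.0
```

```bash
python3 - <<'E'
from h import *
np.set_printoptions(precision=4,suppress=True)
for n in("scene","wrist"):
    ci=imaging.camera_info(n);p,d=imaging.read_camera(n);W=cloud(n,d,ci);cv2.imwrite(f"pics/end_{n}.png",p)
    m=(W[...,2]>.06)&(W[...,2]<.1)&(np.linalg.norm(W[...,:2]-[.6146,-.0188],axis=-1)<.04);q=W[m]
    if m.sum()>9: print(n,"eye",m.sum(),cv2.minAreaRect(q[:,:2].astype(np.float32)))
    m=(abs(W[...,2]-.015)<.015)&(p.max(-1)<70)&(np.linalg.norm(W[...,:2]-[.457,.2],axis=-1)<.07);q=W[m]
    if m.sum()>9: print("grip",m.sum(),q.mean(0),np.percentile(q[:,2],[50,98]),cv2.minAreaRect(q[:,:2].astype(np.float32)))
E
```

```text
scene eye 188 ((0.612084150314331, -0.01969711109995842), (0.02718842588365078, 0.02245277911424637), 66.88882446289062)
grip 350 [0.4529 0.1953 0.0128] [0.015  0.0197] ((0.45409834384918213, 0.1987256109714508), (0.020053060725331306, 0.06917689740657806), 79.48546600341797)
grip 901 [0.4536 0.1998 0.0182] [0.0184 0.02  ] ((0.45450064539909363, 0.19972530007362366), (0.01639169454574585, 0.06811584532260895), 78.8294448852539)
```

View pics/end_scene.png

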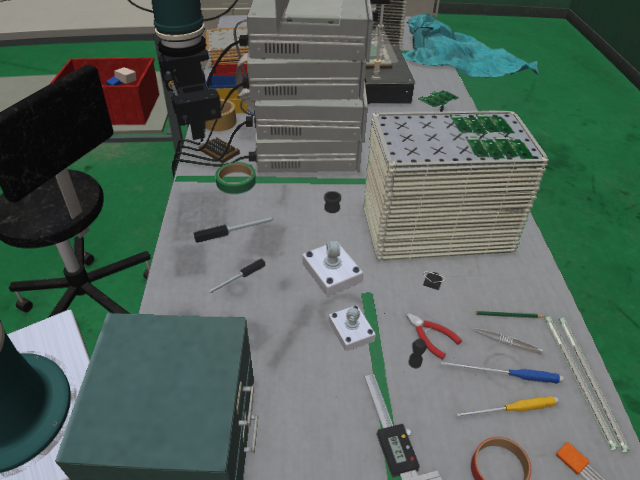

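The final picture shows the bar flat at (234,228), well clear of the block. The eye is turned and the other things are where they were. I'm handing in the job.

```bash
python3 -c "
from plant import arm
print(arm.sign_off())"
```

```text
the job is handed in; nothing more can be done
None
```

The job is handed in: the eye was turned clockwise with the bar onto its seat and nipped up at about 0.33 N m (held over 0.3 s), and the bar was drawn out and laid flat well clear of the block, about 24 s on the robot's clock.

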